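# Clamp the straightedge on the pastry board

### The job

Lay the straightedge flat on the pastry board, flush along the steel fence and with one flat end under the rubber foot of the sprung hold-down, and let go of it. Then push the hold-down's black knob 20 mm down, so that the red ring on its stem comes level with the top of the collar and the foot pins the straightedge, and finish while still holding the knob pressed there. Leave the salt shaker and the spice jar beside the board standing where they are.

Things in the scene. Friction and masses are not known exactly. Their poses are not given: they have to be found in the camera images.
- straightedge: Loose dark steel straightedge, 44 (x) x 280 (y) x 4 mm, 0.2 kg, flat on the worktop left of the board. White marks, no lettering. A blue grip rib runs along its middle: 16 mm wide (x), 110 mm long (y), top 38 mm above the underside; flat ends of 85 mm beyond it. Origin: centre of the underside; y along its length, z up. Both ends and both edges are alike: either may go to the fence.
- board: Pastry board, fixed, 180 (x) x 320 (y) mm, top 18 mm above the worktop. Origin: centre of its underside, on the worktop; x points away from the robot, y along the fence, z up. The steel fence (y -150 to +150, 8 mm high, 16 mm deep) has its straight face at x = +50 mm, looking to -x. The hold-down stands at y = -110 mm: a grey post (x 64 to 90, 44 mm wide) with an arm 30 mm wide.
- fence_face (a point): Lower edge of the fence's straight face, at the middle of its length, level with the board's top; axes as the board's. With the straightedge flush, its origin lies at x = -22 mm, z = 0 from here; at y about 0 (-35 to +18 mm serves) its flat end is well under the foot.
- knob_top (a point): Centre of the flat top of the hold-down's black knob (36 mm diameter, 20 mm high), 136 mm above the worktop when up; moves down with it. Directly above the foot.
- plunger (a joint): Downward travel of the knob in m: 0 up, 0.030 at the stop; a spring returns it. It takes 1.6 N to start and 0.2 N more per mm; after 12 mm the foot meets a straightedge lying under it and adds 1.2 N and 0.4 N per mm (about 10 N in all at 20 mm). The red ring on the white stem reaches the collar's top at 0.020.
- foot: Rubber foot of the hold-down, 18 mm diameter; origin: centre of its underside, at x = +28, y = -110 mm on the board, at rest 34 mm above the worktop (16 mm above the board), so the straightedge is slid in under it from the -x side. Above it, in line, the collar: 32 mm diameter, 64 to 82 mm above the worktop.
- salt_shaker: Grey salt shaker, 44 mm diameter, 90 mm high, right of the board; origin: centre of its underside. Leave alone.
- spice_jar: Spice jar with black cap, 41 mm diameter, 91 mm high, right of the board; origin: centre of its underside. Leave alone.

How it is judged:
On the way:
1. the straightedge lies flat on the board, flush with the fence, and is let go, while the knob is still up (x of straightedge in the frame of fence_face between -0.025 and -0.019 m and z of straightedge in the frame of fence_face between -0.003 and 0.003 m and angle between the y axis of straightedge and the y axis of board, either way round below 0.02 rad and angle between straightedge's own z axis and vertical below 0.05 rad and contact force between each of the fingers, the arm and straightedge below 0.3 N and value of joint plunger below 0.005 m), for 0.2 s.
At the end, for the whole second after the job is handed in: The straightedge lies flat on the board, within 3 mm of the fence and parallel to it within 0.02 rad, untouched by the robot; the robot holds the knob still at 20 mm of travel, +-4 mm, pushing with over 3 N, and the foot presses on the straightedge with over 1 N (x of straightedge in the frame of fence_face between -0.025 and -0.019 m and z of straightedge in the frame of fence_face between -0.003 and 0.003 m and angle between the y axis of straightedge and the y axis of board, either way round below 0.02 rad and angle between straightedge's own z axis and vertical below 0.05 rad and contact force between each of the fingers, the arm and straightedge below 0.3 N and value of joint plunger between 0.016 and 0.024 m and velocity of joint plunger between -0.01 and 0.01 m/s and contact force between foot and straightedge above 1 N and contact force between any of the fingers, the arm and board above 3 N); the arm keeps its last pose, push and grip.
It fails at once if the salt shaker is moved more than 30 mm or tipped (distance of salt_shaker from where it was at the start of the episode above 0.03 m or angle between salt_shaker's own z axis and vertical above 0.4 rad).
It fails at once if the spice jar is moved more than 30 mm or tipped (distance of spice_jar from where it was at the start of the episode above 0.03 m or angle between spice_jar's own z axis and vertical above 0.4 rad).
It also fails if it takes over 53 s, if anything falls off the work surface, if the arm or the gripper's body presses on something with over 40 N, if the wrist force passes 120 N, or if a joint passes its speed limit or range.

### The arm

A 7-joint arm with a two-finger parallel gripper is mounted at the origin on the work surface; the furniture and walls round the work are solid. World frame = base frame: x ahead of the robot, y to its left, z up, the work surface at z = 0. Lengths are in m, angles in rad, forces in N, time in s.
With the tool pointing down it reaches from about 0.425 to 0.825 m from the base axis. Payload 3.6 kg.
Tool frame: the origin (TCP) lies where the fingers leave the gripper's body, on its centre line; the fingertips stand 73 mm ahead of it and the grasp point (between the pads) lies 54 mm ahead of it (bot.hold_point_z is the distance from the TCP to the grasp point, in m); z points along the fingers, y is the line along which they close (so a half turn about z gives the same grasp; the last joint's range is limited). The gripper opens to 85 mm and grips with 20 to 120 N. Pads are 22 mm wide; open, the fingers measure 114 mm over their backs; the gripper's body (76 mm by 85 mm) begins 54 mm behind the grasp point. The pads swing forward as they close: fully open they stand 13 mm farther back than shut.
Start: joints at [1.127, 0.615, -0.013, 1.423, 0.008, 1.103, -0.04], TCP at [0.264, -0.594, 0.304] pointing down, gripper open.
Joint ranges: [-3.12, 3.12], [-0.3, 2.06], [-1.34, 1.32], [0.26, 2.42], [-1.36, 4.5], [0.01, 1.98], [-2.84, 2.84]. Speed limits (rad/s): [2.79, 2.79, 3.14, 3.14, 3.14, 3.14, 3.14].

### API

Orientations are given as a rotation vector (axis times angle).
In Python, from plant import status, optics, job, search_frame, mark_of, bot gives the robot as it stands. The module is installed in compiled form; this text tells all that it offers.
- The arm moves only by the shell command python3 -m handwheel 'ROWS' [OPENING]. ROWS is JSON, a list of rows, each an object of numbers: "x", "y", "z": the shift along the world's x, y, z in mm; "yaw": the turn about the world's z in degrees. In form: [{"x": .., "y": .., "z": .., "yaw": ..}, ...]. A call has 1 to 12 rows; each row shifts and turns the commanded pose from where the row before left it; what a row does not reach is not made up. A row lasts 1/10 s, in which the tool goes at most 50 mm and 8.59 degrees, less where a joint would pass 70% of its speed; a pose out of reach is approached as far as the arm can. A call is refused whole if a number of a shift passes 50 or a number of a turn 8.59, either way. A call with a gripper value outside its range is refused whole. OPENING is the opening, from 0 (shut) to 1 (fully open), set as the call begins (- or left out, the last holds). The fingers move at their own pace and stop on an object; the grip force is fixed at half the most. Time passes only in rows, so rows that do not move let the fingers close. It gives the time, the measured TCP pose, the force, the opening and the grip force at its end, in the units of the state.
- status.sense(): the state, without advancing time (a new reading comes with each control period).
- optics.grab_frame(name): name is "side" or "top"; returns (picture, depth): 384x512x3 uint8, red, green, blue; 384x512 float32, m along the optical axis (not along the pixel's ray), 0 where there is no reading.
- optics.get_calibration(name): a dict with "vertical_fov" (degrees; the focal length in pixels is half the picture's height over the tangent of half this angle, whatever the lens; pixels are square), "cx", "cy" (the principal point, pixels), "R" (3x3) and "t" (3): a world point X has camera coordinates R X + t. Camera axes: x right, y down, z forward; pixel columns grow to the right and rows downward; lengths in m; the calibration is good to about 2 mm. A picture is of the moment at which its call begins. get_calibration takes no time and is no camera call.
- job.close_job(): hands the job in; it is judged then, once.
Trained networks look in the newest picture that a camera, given by its name, has taken for a name from the list of things; names that differ only in an ending like _2 or _b are one class to them, and where a whole thing is asked for, a point or a joint stands for the part that bears it (a point fixed in the world has none). Each returns a list of dicts, best first, with "score" (0 to 1); they miss things now and then, are a little off and sometimes report something else, mostly with a low value. They report only what shows in the picture. A call takes as long as a camera call.
- search_frame(camera, name): "rect" ([left, top, right, bottom] in pixels, round what is visible of it).
- mark_of(camera, name): "at" ([column, row] in pixels: a listed point, or the origin of a listed thing).
The state is a dict: "time_s": time; "qpos": joint angles; "dq": joint speeds; "joint_torque": joint torques, N m; "tool_pos": TCP position; "eef_rot": TCP orientation; "wrist_force": force on the tool from outside, world axes, zero at the start; "ft_torque": the same for the moment, N m; "finger_gap": finger opening in m; "grip_force": force on a finger pad.
Only numpy, scipy, OpenCV 4.12 (cv2) and the standard library are available. Lean on these libraries where they do the work, as an engineer would, in place of code of your own. Each camera call takes 0.05 s, during which the arm holds its last target. There are 200 camera calls.

## Working session

There is one attempt and no reset: what is moved stays moved. The work goes in short steps, Python scripts to look and compute and a shell command to move; the robot and the scene stay as the last step left them, time stands still between calls to the robot, and variables do not carry over. Pictures are saved under pics/ and viewed, at most 10 in all, crops included, and the job is handed in when it is done.

```bash
mkdir -p pics; cat > h.py <<'E'
import numpy as np, cv2
from plant import status, optics, job, search_frame, mark_of, bot
def cal(c):
    k=optics.get_calibration(c); f=192/np.tan(np.radians(k["vertical_fov"])/2)
    return f,k["cx"],k["cy"],np.array(k["R"]),np.array(k["t"])
def ray(c,uv):
    f,cx,cy,R,t=cal(c); d=R.T@np.array([(uv[0]-cx)/f,(uv[1]-cy)/f,1.]); return -R.T@t,d
def onz(c,uv,z):
    o,d=ray(c,uv); return o+d*(z-o[2])/d[2]
def cloud(c,dep):
    f,cx,cy,R,t=cal(c); v,u=np.mgrid[0:384,0:512]
    P=np.stack([(u-cx)/f*dep,(v-cy)/f*dep,dep],-1); return (P-t)@R
def proj(c,X):
    f,cx,cy,R,t=cal(c); p=R@np.array(X)+t; return p[0]/p[2]*f+cx,p[1]/p[2]*f+cy
E
python3 - <<'E'
from h import *
np.set_printoptions(precision=4,suppress=True)
s=status.sense(); print(s["time_s"],s["tool_pos"],s["eef_rot"],bot.hold_point_z)
for c in("top","side"):
    im,d=optics.grab_frame(c); cv2.imwrite(f"pics/{c}0.png",im[:,:,::-1]); np.save(f"{c}0.npy",d)
    P=cloud(c,d); f,cx,cy,R,t=cal(c); print(c,f,-R.T@t,R[2])
    for n in("straightedge","board","fence_face","knob_top","foot","salt_shaker","spice_jar"):
        for m in mark_of(c,n)[:1]:
            u,v=m["at"]; 
            p=P[min(383,int(round(v))),min(511,int(round(u)))]
            print(n,m["score"],[u,v],p,onz(c,(u,v),{"knob_top":.136,"fence_face":.018,"foot":.034}.get(n,0)))
print(status.sense()["time_s"])
E
```

```text
0.0 [ 0.2635 -0.5936  0.3027] [-3.0708 -0.651   0.0009] 0.0539
top 357.63242982481677 [ 0.4633 -0.0479  1.0605] [ 0.0536 -0.0013 -0.9986]
straightedge 0.84 [140.0, 222.6] [0.4296 0.2675 0.0335] [0.4297 0.2778 0.    ]
board 0.79 [263.8, 168.4] [ 0.5856 -0.09    0.0185] [ 0.5866 -0.0901  0.    ]
fence_face 0.83 [266.1, 152.5] [ 0.6329 -0.0965  0.0174] [ 0.6313 -0.0968  0.018 ]
knob_top 0.71 [347.4, 217.6] [ 0.4375 -0.3223  0.0443] [ 0.4409 -0.2986  0.136 ]
salt_shaker 0.8 [353.2, 179.6] [ 0.5451 -0.3413  0.0474] [ 0.5501 -0.3556  0.    ]
spice_jar 0.85 [351.8, 219.6] [ 0.4332 -0.3231  0.0911] [ 0.4315 -0.3483  0.    ]
side 354.65470027425727 [0.109  0.6284 0.6016] [ 0.4497 -0.7143 -0.5363]
straightedge 0.92 [223.7, 327.1] [0.4067 0.2863 0.0198] [0.4172 0.2751 0.    ]
board 0.57 [249.2, 212.5] [ 0.5758 -0.0695  0.019 ] [ 0.5891 -0.0904  0.    ]
fence_face 0.86 [233.8, 203.8] [ 0.6361 -0.081   0.0202] [ 0.6392 -0.0843  0.018 ]
knob_top 0.49 [254.0, 153.8] [ 0.6345 -0.1965  0.1361] [ 0.6353 -0.1979  0.136 ]
foot 0.42 [256.4, 184.3] [ 0.6276 -0.193   0.0346] [ 0.6261 -0.1929  0.034 ]
spice_jar 0.6 [331.8, 188.6] [ 0.4211 -0.3207  0.0106] [ 0.4282 -0.3398  0.    ]
0.8
```

View pics/top0.png

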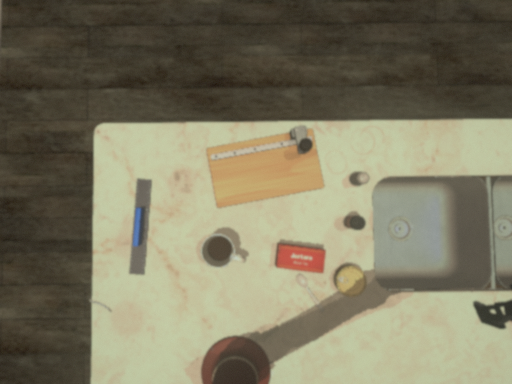

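View pics/side0.png

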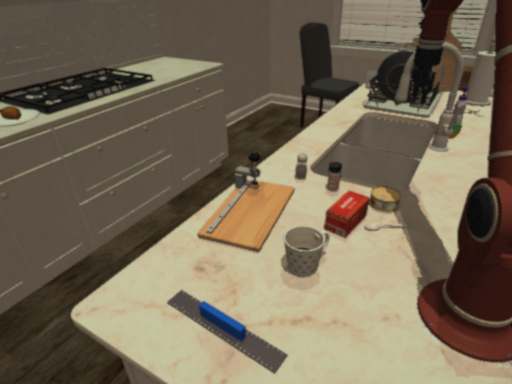

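Top view: the board's corners are near (208,148), (312,128), (323,188) and (218,207). The knob is near (305,145), the straightedge runs (145,180)–(137,273) with its blue rib at (138,228), and a mug stands at (220,248). Next I'll measure the geometry.

```bash
python3 - <<'E'
from h import *
np.set_printoptions(precision=4,suppress=True)
im=cv2.imread("pics/top0.png"); d=np.load("top0.npy"); P=cloud("top",d)
def rect(m,z=None):
    m=cv2.morphologyEx(m.astype(np.uint8),cv2.MORPH_OPEN,np.ones((3,3)))
    n,l,s,_=cv2.connectedComponentsWithStats(m); i=1+s[1:,4].argmax(); v,u=np.where(l==i)
    pts=np.array([onz("top",(a,b),z)[:2] for a,b in zip(u,v)])
    r=cv2.minAreaRect((pts*1000).astype(np.float32)); 
    C=cv2.boxPoints(r); e=[C[1]-C[0],C[2]-C[1]]; e=max(e,key=np.linalg.norm)
    print(r,"long-axis deg",np.degrees(np.arctan2(e[1],e[0]))%180,"centroid",pts.mean(0)); 
    return pts
h=cv2.cvtColor(im,cv2.COLOR_BGR2HSV)
u,v=np.meshgrid(np.arange(512),np.arange(384))
reg=(u>200)&(u<330)&(v>120)&(v<212)
wood=reg&(h[...,0]>8)&(h[...,0]<22)&(h[...,1]>75)
print("board");p=rect(wood|(reg&(abs(P[...,2]-.018)<.006)),.018)
print("wood");rect(wood,.018)
print("rib");rect((h[...,0]>100)&(h[...,0]<125)&(h[...,1]>120)&(u<200),.038)
print("ruler");rect((u>110)&(u<165)&(v>165)&(v<290)&(h[...,2]<150),.003)
for c in("top","side"):
    Q=cloud(c,np.load(f"{c}0.npy"))
    k=(abs(Q[...,2]-.136)<.006)&(abs(Q[...,0]-.635)<.06)&(abs(Q[...,1]+.19)<.06); q=Q[k]; print("knob",c,len(q),q.mean(0),q.min(0),q.max(0))
    k=(Q[...,2]>.03)&(Q[...,2]<.045)&(abs(Q[...,0]-.43)<.1)&(abs(Q[...,1]-.275)<.07);q=Q[k]; print("rib",c,len(q),q.mean(0),q.min(0),q.max(0))
    k=(Q[...,2]>.05)&(Q[...,1]<.2)&(abs(Q[...,0]-.45)<.15)&(Q[...,1]>-.15);q=Q[k]; print("mug",c,len(q),q.mean(0),q.min(0),q.max(0))
# fence white scale / crops
def crop(n,a,b,c,dd,s): return cv2.resize(cv2.imread(f"pics/{n}0.png")[c:dd,a:b],None,fx=s,fy=s,interpolation=cv2.INTER_CUBIC)
A=crop("top",200,330,120,212,5); B=crop("side",195,300,145,250,5)
cv2.imwrite("pics/crops.png",cv2.resize(np.hstack([cv2.copyMakeBorder(A,0,525-460,0,0,0),B]),None,fx=.67,fy=.67))
E
```

```text
boardTraceback (most recent call last):
  File "<stdin>", line 16, in <module>
  File "<stdin>", line 7, in rect
  File "h.py", line 9, in onz
    o,d=ray(c,uv); return o+d*(z-o[2])/d[2]
        ~~~^^^^^^
  File "h.py", line 7, in ray
    f,cx,cy,R,t=cal(c); d=R.T@np.array([(uv[0]-cx)/f,(uv[1]-cy)/f,1.]); return -R.T@t,d
                ~~~^^^
  File "h.py", line 4, in cal
    k=optics.get_calibration(c); f=192/np.tan(np.radians(k["vertical_fov"])/2)
ValueError: time passes only in moves, steps and waits
```

Too many calibration calls; I'll cache them.

```bash
sed -i 's/^def cal(c):/import functools\n@functools.cache\ndef cal(c):/' h.py; cat > m.py <<'E'
from h import *
np.set_printoptions(precision=4,suppress=True)
im=cv2.imread("pics/top0.png"); d=np.load("top0.npy"); P=cloud("top",d)
def rect(m,z=None):
    m=cv2.morphologyEx(m.astype(np.uint8),cv2.MORPH_OPEN,np.ones((3,3)))
    n,l,s,_=cv2.connectedComponentsWithStats(m); i=1+s[1:,4].argmax(); v,u=np.where(l==i)
    pts=np.array([onz("top",(a,b),z)[:2] for a,b in zip(u,v)])
    r=cv2.minAreaRect((pts*1000).astype(np.float32))
    C=cv2.boxPoints(r); e=[C[1]-C[0],C[2]-C[1]]; e=max(e,key=np.linalg.norm)
    print(r,"long-axis deg",np.degrees(np.arctan2(e[1],e[0]))%180,"centroid",pts.mean(0))
h=cv2.cvtColor(im,cv2.COLOR_BGR2HSV)
u,v=np.meshgrid(np.arange(512),np.arange(384))
reg=(u>200)&(u<330)&(v>120)&(v<212)
wood=reg&(h[...,0]>8)&(h[...,0]<22)&(h[...,1]>75)
print("board");rect(wood|(reg&(abs(P[...,2]-.018)<.006)),.018)
print("wood");rect(wood,.018)
print("rib");rect((h[...,0]>100)&(h[...,0]<125)&(h[...,1]>120)&(u<200),.038)
print("ruler");rect((u>110)&(u<165)&(v>165)&(v<290)&(h[...,2]<150),.003)
for c in("top","side"):
    Q=cloud(c,np.load(f"{c}0.npy"))
    for n,k in (("knob",(abs(Q[...,2]-.136)<.006)&(abs(Q[...,0]-.635)<.06)&(abs(Q[...,1]+.19)<.06)),
     ("rib",(Q[...,2]>.03)&(Q[...,2]<.045)&(abs(Q[...,0]-.43)<.1)&(abs(Q[...,1]-.275)<.07)),
     ("mug",(Q[...,2]>.05)&(Q[...,1]<.2)&(abs(Q[...,0]-.45)<.15)&(Q[...,1]>-.15))):
        q=Q[k]; print(n,c,len(q)); 
        if len(q): print(q.mean(0),q.min(0),q.max(0))
def crop(n,a,b,c,dd,s): return cv2.resize(cv2.imread(f"pics/{n}0.png")[c:dd,a:b],None,fx=s,fy=s,interpolation=cv2.INTER_CUBIC)
A=crop("top",200,330,120,212,5); B=crop("side",195,300,145,250,5)
cv2.imwrite("pics/crops.png",cv2.resize(np.hstack([cv2.copyMakeBorder(A,0,525-460,0,0,0),B]),None,fx=.67,fy=.67))
E
python3 m.py
```

```text
board
((587.1640014648438, -91.56233215332031), (180.82119750976562, 321.41265869140625), 10.134588241577148) long-axis deg 100.134605 centroid [ 0.5782 -0.0879]
wood
((586.8250732421875, -91.45234680175781), (180.11683654785156, 320.77752685546875), 10.249652862548828) long-axis deg 100.249664 centroid [ 0.5771 -0.0883]
rib
((420.07501220703125, 275.7857360839844), (9.19456672668457, 99.83544921875), 85.93181610107422) long-axis deg 175.93181 centroid [0.4208 0.2758]
ruler
((420.150146484375, 275.5544738769531), (44.55096435546875, 277.5375061035156), 85.71211242675781) long-axis deg 175.71211 centroid [0.4196 0.2734]
knob top 131
[ 0.6339 -0.1956  0.1359] [ 0.618  -0.2119  0.1308] [ 0.6501 -0.1801  0.1419]
rib top 240
[0.4209 0.2746 0.0377] [0.3674 0.2639 0.03  ] [0.4755 0.2868 0.0442]
mug top 1452
[ 0.4063 -0.0386  0.5998] [ 0.3018 -0.149   0.0501] [0.4633 0.0854 1.0605]
knob side 54
[ 0.6314 -0.1905  0.1343] [ 0.6175 -0.2089  0.1301] [ 0.6459 -0.1776  0.1373]
rib side 455
[0.4162 0.2796 0.0368] [0.3642 0.2666 0.03  ] [0.4738 0.2892 0.0413]
mug side 1453
[0.3497 0.0073 0.0716] [ 0.3004 -0.1499  0.05  ] [0.4018 0.0889 0.0954]
```

View pics/crops.png

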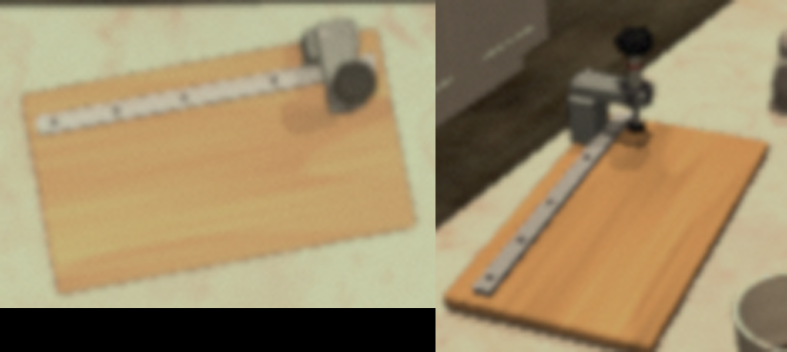

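The board is turned 10.2° with its centre at (0.587,-0.0915). That puts the foot at (0.634,-0.195), which agrees with the measured knob. The straightedge's centre is (0.420,0.2755) and its axis is at 175.8°. I'll grip 15 mm toward the -x end, with the tool yawed +151.8°.

```bash
python3 -m handwheel '[{"x":28.6,"y":39.4,"yaw":8.5},{"x":28.6,"y":39.4,"yaw":8.5},{"x":28.6,"y":39.4,"yaw":8.5},{"x":28.6,"y":39.4,"yaw":8.5},{"x":28.6,"y":39.4,"yaw":8.5},{"x":28.6,"y":39.4,"yaw":8.5},{"x":28.6,"y":39.4,"yaw":8.5},{"x":28.6,"y":39.4,"yaw":8.5},{"x":28.6,"y":39.4,"yaw":8.5},{"x":28.6,"y":39.4,"yaw":8.5},{"x":5,"y":45,"yaw":8.5},{"x":5,"y":45,"yaw":8.5}]' 1
python3 -m handwheel '[{"x":5,"y":45,"yaw":8.5},{"x":5,"y":45,"yaw":8.5},{"x":-20,"y":40,"yaw":8.5},{"x":-25,"y":38,"yaw":8.5},{"x":-25,"y":38,"yaw":8.5},{"x":-25,"y":38,"yaw":7.3},{"x":-25,"y":35,"z":-20},{"x":-25,"y":28,"z":-30},{},{}]'
cat > st.py <<'E'
from h import *
np.set_printoptions(precision=4,suppress=True)
from scipy.spatial.transform import Rotation as Ro
s=status.sense(); M=Ro.from_rotvec(s["eef_rot"]).as_matrix()
print("t",s["time_s"],"tcp",s["tool_pos"],"tooly deg",np.degrees(np.arctan2(M[1,1],M[0,1])),"z",M[:,2],"F",s["wrist_force"],"gap",s["finger_gap"],s["grip_force"])
E
python3 st.py
```

```text
t 0.8 tcp [ 0.2637 -0.5941  0.3039] tooly deg -66.06287695398237 z [ 0. -0. -1.] F [ 0.1643  0.1203 -0.2361] gap 0.08544950563257982 0.0invalid input at $[0]: expected keys x, y, z, yaw
invalid input at $[0]: expected keys x, y, z, yaw
```

```bash
python3 -m handwheel '[{"x":28.6,"y":39.4,"z":0,"yaw":8.5},{"x":28.6,"y":39.4,"z":0,"yaw":8.5},{"x":28.6,"y":39.4,"z":0,"yaw":8.5},{"x":28.6,"y":39.4,"z":0,"yaw":8.5},{"x":28.6,"y":39.4,"z":0,"yaw":8.5},{"x":28.6,"y":39.4,"z":0,"yaw":8.5},{"x":28.6,"y":39.4,"z":0,"yaw":8.5},{"x":28.6,"y":39.4,"z":0,"yaw":8.5},{"x":28.6,"y":39.4,"z":0,"yaw":8.5},{"x":28.6,"y":39.4,"z":0,"yaw":8.5},{"x":5,"y":45,"z":0,"yaw":8.5},{"x":5,"y":45,"z":0,"yaw":8.5}]' 1
python3 -m handwheel '[{"x":5,"y":45,"z":0,"yaw":8.5},{"x":5,"y":45,"z":0,"yaw":8.5},{"x":-20,"y":40,"z":0,"yaw":8.5},{"x":-25,"y":38,"z":0,"yaw":8.5},{"x":-25,"y":38,"z":0,"yaw":8.5},{"x":-25,"y":38,"z":0,"yaw":7.3},{"x":-25,"y":35,"z":-20,"yaw":0},{"x":-25,"y":28,"z":-30,"yaw":0},{"x":0,"y":0,"z":0,"yaw":0},{"x":0,"y":0,"z":0,"yaw":0}]'
python3 st.py
```

```text
time_s: 2.0
tool_pos: [0.5604, -0.1083, 0.3039]
eef_rot: [1.419, 2.802, 0.001]
wrist_force: [-0.2, -0.4, -0.4]
finger_gap: 0.0853
grip_force: 0.0
time_s: 3.0
tool_pos: [0.4243, 0.1974, 0.2537]
eef_rot: [-0.113, -3.139, 0.001]
wrist_force: [0.3, -0.3, -0.4]
finger_gap: 0.0854
grip_force: 0.0
t 3.0 tcp [0.4243 0.1974 0.2537] tooly deg 85.88180317604116 z [-0.0005 -0.0008 -1.    ] F [ 0.3178 -0.2673 -0.4484] gap 0.08540609389108714 0.0
```

```bash
python3 -m handwheel '[{"x":-10,"y":40,"z":-20,"yaw":0},{"x":-10,"y":39.5,"z":-20,"yaw":0},{"x":0,"y":0,"z":-40,"yaw":0},{"x":0,"y":0,"z":-40,"yaw":0},{"x":0,"y":0,"z":-30,"yaw":0},{"x":0,"y":0,"z":-18,"yaw":0},{"x":0,"y":0,"z":0,"yaw":0},{"x":0,"y":0,"z":0,"yaw":0}]'
python3 -m handwheel '[{"x":0,"y":0,"z":0,"yaw":0},{"x":0,"y":0,"z":0,"yaw":0},{"x":0,"y":0,"z":0,"yaw":0},{"x":0,"y":0,"z":0,"yaw":0},{"x":0,"y":0,"z":0,"yaw":0},{"x":0,"y":0,"z":0,"yaw":0},{"x":0,"y":0,"z":0,"yaw":0},{"x":0,"y":0,"z":0,"yaw":0},{"x":0,"y":0,"z":0,"yaw":0},{"x":0,"y":0,"z":0,"yaw":0}]' 0
python3 st.py
```

```text
time_s: 3.8
tool_pos: [0.4063, 0.2761, 0.0864]
eef_rot: [0.12, 3.138, 0.001]
wrist_force: [-0.5, 0.6, 1.1]
finger_gap: 0.0856
grip_force: 0.0
time_s: 4.8
tool_pos: [0.4049, 0.2768, 0.0865]
eef_rot: [0.116, 3.138, 0.001]
wrist_force: [-0.3, -0.9, 5.9]
finger_gap: 0.0151
grip_force: 59.9
t 4.8 tcp [0.4049 0.2768 0.0865] tooly deg 85.75872035902532 z [ 0.001   0.0006 -1.    ] F [-0.3109 -0.8646  5.8674] gap 0.015079755232199035 59.853628277778625
```

```bash
python3 -m handwheel '[{"x":0,"y":0,"z":15,"yaw":0},{"x":0,"y":0,"z":25,"yaw":0},{"x":0,"y":0,"z":35,"yaw":0},{"x":0,"y":0,"z":40,"yaw":0},{"x":0,"y":0,"z":0,"yaw":0},{"x":0,"y":0,"z":0,"yaw":0}]'
python3 - <<'E'
import st
from h import *
im,d=optics.grab_frame("side"); P=cloud("side",d)
cv2.imwrite("pics/s1.png",im[:,:,::-1]); np.save("s1.npy",d)
E
```

```text
time_s: 5.4
tool_pos: [0.4047, 0.2759, 0.2009]
eef_rot: [0.118, 3.139, -0.001]
wrist_force: [0.1, -0.6, -3.6]
finger_gap: 0.0146
grip_force: 58.9
t 5.4 tcp [0.4047 0.2759 0.2009] tooly deg 85.70567471934874 z [ 0.0003 -0.0006 -1.    ] F [ 0.0809 -0.6347 -3.56  ] gap 0.014646208834416802 58.91351401805878
```

View pics/s1.png

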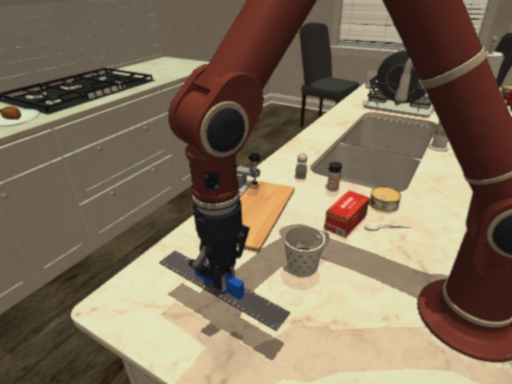

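Straightedge is gripped level (plate spans (165,258)–(285,318)). Next I'll carry it to just short of the foot, above the board.

```bash
python3 -m handwheel '[{"x":0,"y":0,"z":20,"yaw":-8.39},{"x":0,"y":0,"z":20,"yaw":-8.39},{"x":16,"y":-39.3,"z":20,"yaw":-8.39},{"x":16,"y":-39.3,"z":0,"yaw":-8.39},{"x":16,"y":-39.3,"z":0,"yaw":-8.39},{"x":16,"y":-39.3,"z":0,"yaw":-8.39},{"x":16,"y":-39.3,"z":0,"yaw":-8.39},{"x":16,"y":-39.3,"z":0,"yaw":-8.39},{"x":16,"y":-39.3,"z":0,"yaw":-8.39},{"x":16,"y":-39.3,"z":0,"yaw":0},{"x":16,"y":-39.3,"z":0,"yaw":0},{"x":0,"y":0,"z":0,"yaw":0}]'
python3 -m handwheel '[{"x":0,"y":0,"z":0,"yaw":0},{"x":0,"y":0,"z":0,"yaw":0}]'
python3 st.py
python3 - <<'E'
from h import *
np.set_printoptions(precision=4,suppress=True)
# height of held plate in frame s1 (tcp z .2009)
P=cloud("side",np.load("s1.npy"))[245:330,155:295].reshape(-1,3)
q=P[(P[:,2]>.095)&(P[:,2]<.14)&(P[:,1]>.22)&(P[:,1]<.33)]
print(len(q),np.median(q,0)); 
A=np.c_[q[:,:2]-q[:,:2].mean(0),np.ones(len(q))]; m=np.abs(q[:,2]-np.median(q[:,2]))<.008
print(np.linalg.lstsq(A[m],q[m,2],rcond=None)[0])
r=cv2.minAreaRect((q[m,:2]*1000).astype(np.float32)); print(r)
E
```

```text
time_s: 6.65
tool_pos: [0.5491, -0.0862, 0.2578]
eef_rot: [2.029, 2.398, -0.011]
wrist_force: [-1.0, 0.4, -2.0]
finger_gap: 0.0148
grip_force: 59.0
time_s: 6.85
tool_pos: [0.5477, -0.0758, 0.2593]
eef_rot: [-2.01, -2.41, 0.002]
wrist_force: [-1.0, 1.4, -3.1]
finger_gap: 0.0148
grip_force: 59.0
t 6.85 tcp [ 0.5477 -0.0758  0.2593] tooly deg 10.341763980526284 z [-0.0038  0.0014 -1.    ] F [-1.0391  1.4408 -3.0888] gap 0.014834183989111214 59.04169321060181
2385 [0.37   0.2836 0.1184]
[-0.0019 -0.0087  0.1184]
((419.0615234375, 275.3702697753906), (45.74953079223633, 280.27593994140625), 85.81245422363281)
```

```bash
python3 -m handwheel '[{"x":0,"y":0,"z":-40,"yaw":0},{"x":0,"y":0,"z":-40,"yaw":0},{"x":0,"y":0,"z":-35,"yaw":0},{"x":0,"y":0,"z":-20,"yaw":0},{"x":0,"y":0,"z":-13,"yaw":0},{"x":0,"y":0,"z":0,"yaw":0},{"x":0,"y":0,"z":0,"yaw":0},{"x":0,"y":0,"z":0,"yaw":0},{"x":0,"y":0,"z":0,"yaw":0}]'
python3 - <<'E'
import st
from h import *
im,d=optics.grab_frame("side"); cv2.imwrite("pics/s2.png",cv2.resize(im[120:300,170:370,::-1],None,fx=3,fy=3)); np.save("s2.npy",d)
im,d=optics.grab_frame("top"); cv2.imwrite("pics/t2.png",im[:,:,::-1]); np.save("t2.npy",d)
E
```

```text
time_s: 7.75
tool_pos: [0.5495, -0.0773, 0.1142]
eef_rot: [2.013, 2.409, 0.002]
wrist_force: [-0.4, -0.0, -2.4]
finger_gap: 0.015
grip_force: 59.0
t 7.75 tcp [ 0.5495 -0.0773  0.1142] tooly deg 10.229328761861062 z [ 0.0026 -0.0003 -1.    ] F [-0.3676 -0.0108 -2.4455] gap 0.015019058111477888 59.00223791599274
```

View pics/s2.png

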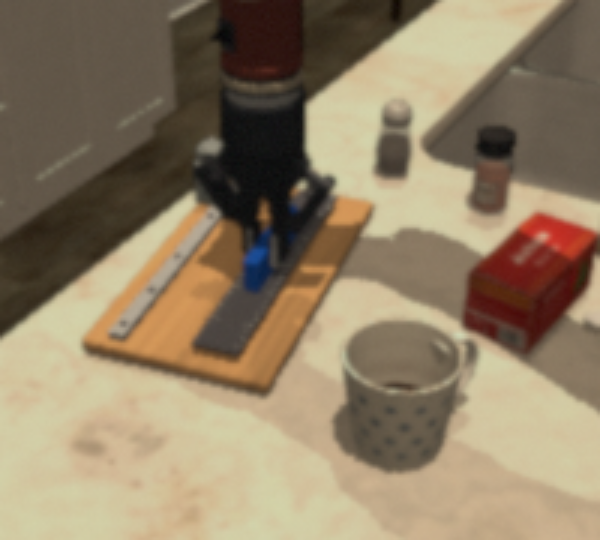

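```bash
python3 -m handwheel '[{"x":0,"y":0,"z":-6,"yaw":0},{"x":0,"y":0,"z":0,"yaw":0},{"x":9.2,"y":1.65,"z":0,"yaw":0},{"x":9.2,"y":1.65,"z":0,"yaw":0},{"x":9.2,"y":1.65,"z":0,"yaw":0},{"x":9.2,"y":1.65,"z":0,"yaw":0},{"x":9.2,"y":1.65,"z":0,"yaw":0},{"x":9.2,"y":1.65,"z":0,"yaw":0},{"x":0,"y":0,"z":0,"yaw":0},{"x":0,"y":0,"z":0,"yaw":0},{"x":0,"y":0,"z":0,"yaw":0}]'
python3 st.py
python3 -m handwheel '[{"x":2,"y":0.35,"z":0,"yaw":0},{"x":2,"y":0.35,"z":0,"yaw":0},{"x":0,"y":0,"z":0,"yaw":0},{"x":0,"y":0,"z":0,"yaw":0}]'
```

```text
time_s: 8.95
tool_pos: [0.6033, -0.0676, 0.1067]
eef_rot: [-2.014, -2.41, 0.002]
wrist_force: [-0.2, 0.8, -2.9]
finger_gap: 0.0149
grip_force: 59.1
t 8.95 tcp [ 0.6033 -0.0676  0.1067] tooly deg 10.22012328872017 z [-0.0014 -0.0003 -1.    ] F [-0.2443  0.821  -2.9351] gap 0.014918592263630376 59.06449377536774
time_s: 9.35
tool_pos: [0.6079, -0.0667, 0.1069]
eef_rot: [-2.014, -2.411, 0.0]
wrist_force: [0.4, -0.5, -2.8]
finger_gap: 0.0148
grip_force: 59.1
```

```bash
python3 -m handwheel '[{"x":1.5,"y":0.27,"z":0,"yaw":0},{"x":1,"y":0.18,"z":0,"yaw":0},{"x":0,"y":0,"z":0,"yaw":0},{"x":0,"y":0,"z":0,"yaw":0}]'
python3 -m handwheel '[{"x":1,"y":0.18,"z":0,"yaw":0},{"x":0,"y":0,"z":0,"yaw":0},{"x":0,"y":0,"z":0,"yaw":0}]'
python3 -m handwheel '[{"x":1,"y":0.18,"z":0,"yaw":0},{"x":0,"y":0,"z":0,"yaw":0},{"x":0,"y":0,"z":0,"yaw":0}]'; python3 st.py
```

```text
time_s: 9.75
tool_pos: [0.6104, -0.0662, 0.1069]
eef_rot: [-2.014, -2.411, 0.0]
wrist_force: [0.2, 0.0, -2.6]
finger_gap: 0.0148
grip_force: 59.1
time_s: 10.05
tool_pos: [0.6114, -0.0661, 0.1069]
eef_rot: [-2.015, -2.411, 0.0]
wrist_force: [-0.3, 0.0, -3.8]
finger_gap: 0.0148
grip_force: 59.1
time_s: 10.35
tool_pos: [0.6119, -0.066, 0.1067]
eef_rot: [-2.014, -2.409, 0.002]
wrist_force: [-1.6, 0.1, -1.2]
finger_gap: 0.015
grip_force: 59.2
t 10.35 tcp [ 0.6119 -0.066   0.1067] tooly deg 10.203302311471738 z [-0.0015 -0.0002 -1.    ] F [-1.6274  0.136  -1.1594] gap 0.014971123232761863 59.168041348457336
```

```bash
python3 -m handwheel '[{"x":1,"y":0.18,"z":0,"yaw":0},{"x":0,"y":0,"z":0,"yaw":0},{"x":0,"y":0,"z":0,"yaw":0}]'
python3 -m handwheel '[{"x":0,"y":0,"z":-1.5,"yaw":0},{"x":0,"y":0,"z":-1,"yaw":0},{"x":0,"y":0,"z":0,"yaw":0},{"x":0,"y":0,"z":0,"yaw":0}]';python3 st.py
```

```text
time_s: 10.65
tool_pos: [0.6121, -0.066, 0.1066]
eef_rot: [-2.013, -2.409, 0.004]
wrist_force: [-4.7, 0.3, -1.1]
finger_gap: 0.015
grip_force: 59.4
time_s: 11.05
tool_pos: [0.6121, -0.066, 0.1047]
eef_rot: [-2.014, -2.409, 0.005]
wrist_force: [-6.2, -0.5, 2.3]
finger_gap: 0.0151
grip_force: 59.8
t 11.05 tcp [ 0.6121 -0.066   0.1047] tooly deg 10.212869173408086 z [-0.0034 -0.0009 -1.    ] F [-6.1647 -0.5203  2.3116] gap 0.015101280217318784 59.75360870361328
```

```bash
python3 -m handwheel '[{"x":0,"y":0,"z":0,"yaw":0},{"x":0,"y":0,"z":0,"yaw":0},{"x":0,"y":0,"z":0,"yaw":0},{"x":0,"y":0,"z":0,"yaw":0},{"x":0,"y":0,"z":0,"yaw":0},{"x":0,"y":0,"z":0,"yaw":0}]' 0.6
python3 -m handwheel '[{"x":0,"y":0,"z":10,"yaw":0},{"x":0,"y":0,"z":20,"yaw":0},{"x":0,"y":0,"z":30,"yaw":0},{"x":0,"y":0,"z":40,"yaw":0},{"x":0,"y":0,"z":40,"yaw":0},{"x":-45,"y":0,"z":0,"yaw":0},{"x":-45,"y":0,"z":0,"yaw":0},{"x":-45,"y":0,"z":0,"yaw":0},{"x":0,"y":0,"z":0,"yaw":0},{"x":0,"y":0,"z":0,"yaw":0}]'
python3 - <<'E'
import st
from h import *
np.set_printoptions(precision=4,suppress=True)
a,d=optics.grab_frame("side"); np.save("s3.npy",d)
b,d2=optics.grab_frame("top"); np.save("t3.npy",d2)
cv2.imwrite("pics/c3.png",np.hstack([cv2.resize(a[140:260,180:320,::-1],(467,400)),cv2.resize(b[115:220,200:335,::-1],(333,259))[:,:][:259].repeat(1,0) if 0 else cv2.copyMakeBorder(cv2.resize(b[115:220,200:335,::-1],(333,259)),0,141,0,0,0)]))
E
```

```text
time_s: 11.65
tool_pos: [0.6137, -0.0656, 0.1045]
eef_rot: [2.014, 2.411, 0.001]
wrist_force: [0.2, -0.5, -0.2]
finger_gap: 0.0509
grip_force: 0.0
time_s: 12.65
tool_pos: [0.4778, -0.0658, 0.2453]
eef_rot: [2.014, 2.41, 0.0]
wrist_force: [1.6, 0.3, 0.1]
finger_gap: 0.0512
grip_force: 0.0
t 12.65 tcp [ 0.4778 -0.0658  0.2453] tooly deg 10.22761484978927 z [ 0.0013 -0.0007 -1.    ] F [1.5852 0.3302 0.1046] gap 0.051168806992776164 0.0
```

View pics/c3.png

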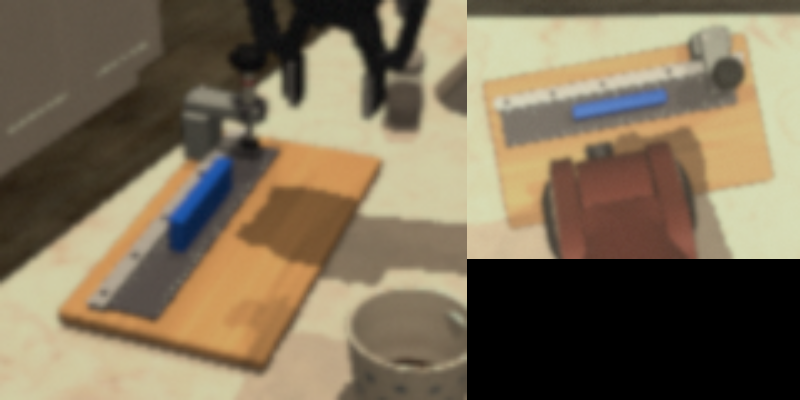

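The straightedge lies flush along the fence with its end under the foot. Next I'll shut the gripper and go above the knob.

```bash
python3 -m handwheel '[{"x":0,"y":0,"z":5,"yaw":0},{"x":0,"y":0,"z":0,"yaw":0},{"x":31.2,"y":-25.9,"z":0,"yaw":0},{"x":31.2,"y":-25.9,"z":0,"yaw":0},{"x":31.2,"y":-25.9,"z":0,"yaw":0},{"x":31.2,"y":-25.9,"z":0,"yaw":0},{"x":31.2,"y":-25.9,"z":0,"yaw":0},{"x":0,"y":0,"z":0,"yaw":0},{"x":0,"y":0,"z":0,"yaw":0},{"x":0,"y":0,"z":0,"yaw":0}]' 0
python3 -m handwheel '[{"x":0,"y":0,"z":-20,"yaw":0},{"x":0,"y":0,"z":-10,"yaw":0},{"x":0,"y":0,"z":-8,"yaw":0},{"x":0,"y":0,"z":0,"yaw":0},{"x":0,"y":0,"z":0,"yaw":0},{"x":0,"y":0,"z":0,"yaw":0}]'
python3 st.py
```

```text
time_s: 13.75
tool_pos: [0.6341, -0.1937, 0.2492]
eef_rot: [-2.011, -2.411, -0.001]
wrist_force: [-0.8, 1.3, -0.1]
finger_gap: 0.0004
grip_force: 0.0
time_s: 14.35
tool_pos: [0.6348, -0.1951, 0.2122]
eef_rot: [2.014, 2.41, 0.001]
wrist_force: [0.1, 0.2, 0.0]
finger_gap: -0.0001
grip_force: 0.0
t 14.35 tcp [ 0.6348 -0.1951  0.2122] tooly deg 10.235182798777346 z [ 0.0014 -0.0002 -1.    ] F [0.1015 0.1901 0.012 ] gap -8.947584796955633e-05 0.0
```

```bash
for i in 1; do python3 -m handwheel '[{"x":0,"y":0,"z":-3,"yaw":0},{"x":0,"y":0,"z":0,"yaw":0},{"x":0,"y":0,"z":0,"yaw":0}]'; python3 -m handwheel '[{"x":0,"y":0,"z":-3,"yaw":0},{"x":0,"y":0,"z":0,"yaw":0},{"x":0,"y":0,"z":0,"yaw":0}]'; python3 -m handwheel '[{"x":0,"y":0,"z":-4,"yaw":0},{"x":0,"y":0,"z":0,"yaw":0},{"x":0,"y":0,"z":0,"yaw":0}]'; python3 -m handwheel '[{"x":0,"y":0,"z":-4,"yaw":0},{"x":0,"y":0,"z":0,"yaw":0},{"x":0,"y":0,"z":0,"yaw":0}]'; python3 -m handwheel '[{"x":0,"y":0,"z":-4,"yaw":0},{"x":0,"y":0,"z":0,"yaw":0},{"x":0,"y":0,"z":0,"yaw":0}]';done | grep -E "tool_pos|wrist"
```

```text
tool_pos: [0.6348, -0.1952, 0.2089]
wrist_force: [0.2, -0.6, 1.4]
tool_pos: [0.6348, -0.1952, 0.2057]
wrist_force: [0.5, -0.5, 1.8]
tool_pos: [0.6347, -0.1952, 0.2015]
wrist_force: [1.3, -0.2, 3.0]
tool_pos: [0.6347, -0.1952, 0.1975]
wrist_force: [0.7, 0.3, 3.6]
tool_pos: [0.6347, -0.1952, 0.1943]
wrist_force: [-0.1, -0.8, 8.4]
```

```bash
python3 -m handwheel '[{"x":0,"y":0,"z":-3,"yaw":0},{"x":0,"y":0,"z":-3,"yaw":0},{"x":0,"y":0,"z":0,"yaw":0},{"x":0,"y":0,"z":0,"yaw":0},{"x":0,"y":0,"z":0,"yaw":0},{"x":0,"y":0,"z":0,"yaw":0}]'
python3 - <<'E'
import st
from h import *
np.set_printoptions(precision=4,suppress=True)
a,d=optics.grab_frame("side"); P=cloud("side",d)
cv2.imwrite("pics/s4.png",cv2.resize(a[130:240,190:320,::-1],(780,585),interpolation=cv2.INTER_CUBIC))
E
```

```text
time_s: 16.45
tool_pos: [0.6347, -0.1952, 0.1892]
eef_rot: [2.014, 2.409, 0.001]
wrist_force: [-0.9, 0.4, 8.5]
finger_gap: -0.0001
grip_force: 5.0
t 16.45 tcp [ 0.6347 -0.1952  0.1892] tooly deg 10.220144070709503 z [ 0.0012 -0.0006 -1.    ] F [-0.9459  0.3865  8.5397] gap -0.00011676789417926065 4.9878656525106635
```

View pics/s4.png

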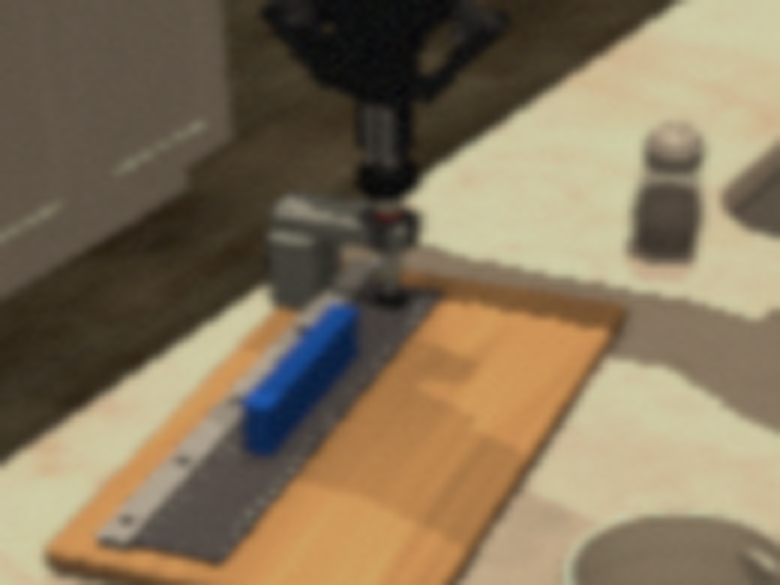

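The red ring sits level with the collar's top at (390,213), the foot rests on the straightedge, and the travel is about 20 mm. Handing in.

```bash
python3 -c "
from plant import job; print(job.close_job())"
```

```text
the job is handed in; nothing more can be done
None
```

The job is handed in: the straightedge lies flush along the fence and pinned under the foot, and the robot is holding the knob at about 20 mm of travel with about 8.5 N; the salt shaker and spice jar were not touched, and no verdict was returned.

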